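# Open the label printer for a roll change

## Task

The roll in the batch-label printer is nearly used up. Gently press down the blue release tab on the front of the printer so that the lid springs up, then push the lid just as gently all the way back until it rests open on its stop by itself. Use only the fingertips or the outside of the fingers: do not grip the lid, and leave the spare roll and everything else on the counter where it stands.

Things in the scene. Friction and masses are not known exactly. Their poses are not given: they have to be found in the camera images.
- printer: Light grey label printer, fixed, 200 mm deep (x), 150 wide (y), 141 high shut. Origin: centre of its underside; x from its front to its rear, z up; its front is roughly to the robot. In its frame (mm): front face x = -100; front deck x -100 to -64, 77 high; side walls 104 high; hinge axis along y at x = 80, z = 105; a label roll (48 diameter, along y) inside, its top 82 up.
- tab_pad (a point): Centre of the top of the blue release tab's pad (28 mm in x, 44 in y, 6 thick) at the middle of the printer's front: at rest x = -99, y = 0, z = 94 mm in the printer's frame, 17 above the deck, jutting 13 past the front face. A steel hook stands 23 mm behind it, 6 higher than its top; the shut lid's front lies 34 mm behind this point.
- tab (a joint): Rocker angle of the release tab about its pin 32 mm behind the pad's centre: 0 at rest, 0.25 rad fully pressed (pad centre about 8 mm down). Spring return. The catch lets go at about 0.17 rad (pad 5 to 6 mm down), about 5 N straight down on the pad; 6 to 7 N presses it fully.
- lid (a joint): Lid angle, rad: 0 shut, grows as it opens up and rearward, 1.9 at its stop (leaning back past upright). Shut, the catch holds it. Released, a spring lifts it to 0.5 within half a second (front edge up 70 mm) and no farther. From there 1 to 2 N at the front edge lifts it; let go below about 1.25 it falls back to 0.5, beyond about 1.4 it tips to its stop by its own weight.
- lid_edge (a point): Middle of the lower edge of the lid's front lip, moving with the lid: 143 mm before and 12 mm below the hinge axis when shut; x = -51, z = 163 mm in the printer's frame at 0.5 rad. The lid is a domed shell 126 mm wide, 4 thick, up to 36 above the hinge. Inside the lip runs a 12 mm black roller; a 12 mm wide steel tongue juts 6 mm forward at its middle.
- lid_hinge (a point): Middle of the lid's hinge axis (fixed to the printer, 105 mm above the counter, 80 mm behind the printer's origin). The point's axes are the printer's: the hinge runs along y.
- spare_roll: Bystander, loose: full white label roll standing on end beside the printer on its left, 68 mm diameter, 100 mm high, origin at the centre of its underside.
- marker: Bystander, loose: white and blue marker pen lying beside the printer on its right, 123 mm long, 14 mm thick, along its x, origin under its middle.
- scanner: Bystander, loose: dark handheld barcode scanner lying flat, 145 x 68 x 39 mm, origin at the underside.
- spray: Bystander, loose: white disinfectant bottle with blue cap, 62 mm diameter, 170 mm high, origin at the centre of its underside.
- wipes: Bystander, loose: white tub of wipes with green lid, 86 mm diameter, 122 mm high, origin at the centre of its underside.

How it is judged:
By the outcome, as a careful person would: the job done as asked, in the order asked, and still so for the second after the job is handed in, with the robot touching nothing.
It also fails if it takes over 48 s, if anything falls off the work surface, if the arm or the gripper's body presses on something with over 40 N, if the wrist force passes 120 N, or if a joint passes its speed limit or range.

## Robot

A 6-joint arm with a two-finger parallel gripper is mounted at the origin on the work surface. World frame = base frame: x ahead of the robot, y to its left, z up, the work surface at z = 0. Lengths are in mm, angles in rad, forces in N, time in s.
With the tool pointing down it reaches from about 275 to 750 mm from the base axis. Payload 10.2 kg.
Tool frame: the origin (TCP) lies at the very end of the fingers, on their centre line; the grasp point (between the pads) lies 19 mm behind it; x points along the fingers, y is the direction in which the jaws open and shut, and the axes are right-handed (so a half turn about x gives the same grasp; the last joint's range is limited). The gripper opens to 85 mm and grips with 20 to 120 N. Pads are 22 mm wide; open, the fingers measure 114 mm over their backs; the gripper's body (76 mm by 85 mm) begins 54 mm behind the grasp point. The pads swing forward as they close: fully open they stand 13 mm farther back than shut.
Start: joints at [0.974, 0.313, 1.498, -0, 1.331, -0.223], TCP at [191.72, 488.748, 231.294] pointing down, gripper open.
Joint ranges: [-2.94, 2.94], [-0.97, 2.17], [0.19, 2.56], [-1.23, 4.37], [0.02, 3.11], [-2.88, 2.88]. Speed limits (rad/s): [2.39, 2.39, 3.01, 3.14, 3.14, 3.14].

## Interface

Orientations are given as a unit quaternion [w, x, y, z].
In Python, from rig import ctrl, viewer, finish_job gives the robot as it stands.
- The arm moves only by the tool carry_out, never from a script. Its argument "targets" is a list of rows, each an object of numbers: "x", "y", "z": the shift along the world's x, y, z in m; "ax", "ay", "az": the turn, a rotation vector about the world's x, y, z in rad; "hand": the opening, from -1 (shut) to 1 (fully open). A call has 1 to 5 rows; each row is the pose to reach, as a shift and turn from the pose commanded when the call began; what a row does not reach only later rows make up. A row lasts 1/8 s, in which the tool goes at most 62.5 mm and 10.7 degrees, less where a joint would pass 70% of its speed; a pose out of reach is approached as far as the arm can. A call with a gripper value outside its range is refused whole. The fingers move at their own pace and stop on an object; "grip_force" is the grip in N (left out, the last holds). Time passes only in rows, so rows that repeat a pose let the fingers close. It gives the time, the measured TCP pose, the force and the opening at its end, in the units of the state.
- ctrl.sense(): the state, without advancing time (a new reading comes with each control period).
- viewer.capture(name): name is "side" or "top"; returns the picture (480x640x3 uint8, blue, green, red); there is no depth.
- viewer.camera_info(name): a dict with "fx", "fy", "cx", "cy" (pixels), "k1" (the pictures are not rectified: a ray, as slopes to the right and down, at radius r is drawn at 1 + k1 r^2 times it, then the intrinsics apply), "R" (3x3) and "t" (3): a world point X has camera coordinates R X + t. Camera axes: x right, y down, z forward; pixel columns grow to the right and rows downward; lengths in mm; the calibration is good to about 2 mm. A picture is of the moment at which its call begins. camera_info takes no time and is no camera call.
- finish_job(): hands the job in, once; it reports no verdict.
The state is a dict: "time_s": time; "joints": joint angles; "dq": joint speeds; "tau": joint torques, N m; "eef_pos": TCP position; "ee_rot": TCP orientation; "force": force on the tool from outside, world axes, zero at the start; "wrist_torque": the same for the moment, N m; "grip_width": opening from 0.0 (shut) to 1.0 (fully open).
Only numpy, scipy, OpenCV 4.12 (cv2) and the standard library are available. Lean on these libraries where they do the work, as an engineer would, in place of code of your own. Each camera call takes 0.05 s, during which the arm holds its last target. There are 200 camera calls.

## Working session

There is one attempt and no reset: what is moved stays moved. The work goes in short steps, Python scripts to look and compute and a tool call to move; the robot and the scene stay as the last step left them, time stands still between calls to the robot, and variables do not carry over. Pictures are saved under pics/ and viewed, about 8 in all and at most 12, crops included, and the job is handed in when it is done.

Besides the shell and the picture viewer there is one more tool, called as name([rows], argument=value, ...), one row to a line, values as JSON. carry_out: Moves the arm, as the interface text tells. Its arguments: {"type":"object","properties":{"targets":{"type":"array"},"grip_force":{"type":"number"}},"required":["targets"]}

```bash
mkdir -p pics
cat > h.py <<'E'
import numpy as np, cv2
from rig import ctrl, viewer, finish_job
def ray(info,u,v):
    K=np.array([[info['fx'],0,info['cx']],[0,info['fy'],info['cy']],[0,0,1]],float)
    p=cv2.undistortPoints(np.array([[[u,v]]],float),K,np.array([info['k1'],0,0,0.]))[0,0] if False else None
    d=np.array([(u-info['cx'])/info['fx'],(v-info['cy'])/info['fy']]); s=d.copy()
    for _ in range(20): s=d/(1+info['k1']*(s@s))
    R=np.array(info['R']);t=np.array(info['t'])
    return -R.T@t, R.T@np.r_[s,1]
def onz(info,u,v,z):
    o,d=ray(info,u,v); return o+d*(z-o[2])/d[2]
def tri(i1,p1,i2,p2):
    o1,d1=ray(i1,*p1);o2,d2=ray(i2,*p2)
    a=np.linalg.lstsq(np.c_[d1,-d2],o2-o1,rcond=None)[0]
    A=o1+a[0]*d1;B=o2+a[1]*d2
    return (A+B)/2,np.linalg.norm(A-B)
def proj(i,X):
    c=np.array(i['R'])@X+np.array(i['t']);s=c[:2]/c[2];s=s*(1+i['k1']*(s@s))
    return np.array([i['fx']*s[0]+i['cx'],i['fy']*s[1]+i['cy']])
E
sed -i '/K=np.array/d;/undistortPoints/d' h.py
python3 - <<'E'
from h import *
for n in('side','top'):
    cv2.imwrite(f'pics/{n}0.png',viewer.capture(n)); i=viewer.camera_info(n)
    print(n,i['fx'],i['k1'],ray(i,320,240))
s=ctrl.sense();print(s['ee_rot'],s['force'],s['time_s'])
E
```

```text
side 541.2897018012932 -0.004621666842454361 (array([ -59.68104745, -795.37802362, 1099.54268114]), array([ 0.44764026,  0.50800773, -0.73590875]))
top 560.1016829829147 -0.14210047137407947 (array([ 428.74186794,  -90.31554365, 1558.94434291]), array([ 0.08836495,  0.02589934, -0.99586192]))
[ 0.6946366   0.13101234  0.6949505  -0.1317557 ] [ 0.36981171  0.33976468 -0.12971465] 0.1
```

View pics/side0.png

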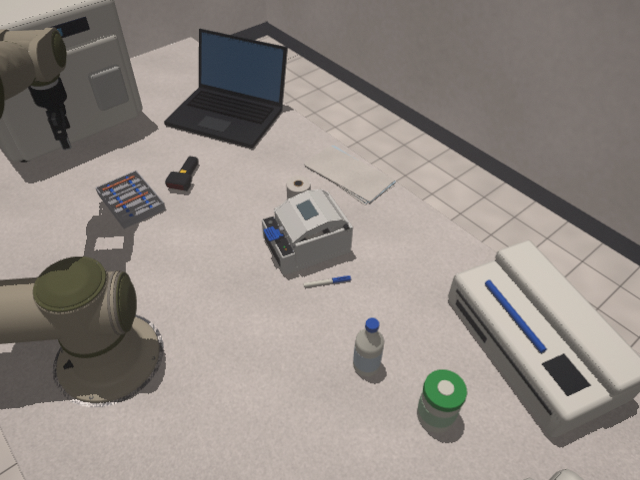

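View pics/top0.png

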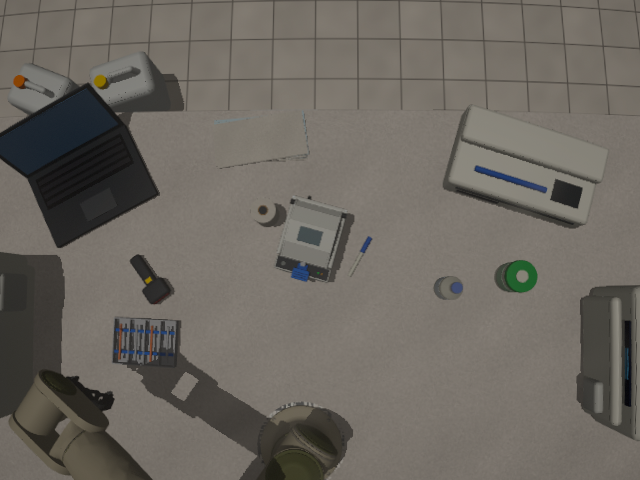

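The printer is near top (311,240) and side (308,232). Its blue tab is at top (300,272) and side (273,233). I'll measure the tab and the yaw next.

Run:
```python
from h import *
T=cv2.imread('pics/top0.png');S=cv2.imread('pics/side0.png')
it,is_=viewer.camera_info('top'),viewer.camera_info('side')
def blob(im,x0,y0,x1,y1):
    c=im[y0:y1,x0:x1].astype(int);m=((c[...,0]>c[...,2]+50)).astype(np.uint8)
    n,l,st,ce=cv2.connectedComponentsWithStats(m);k=1+np.argmax(st[1:,4]);return ce[k]+[x0,y0],st[k]
bt,bs=blob(T,280,255,325,290),blob(S,255,215,295,250)
print(bt,bs)
print('tri',tri(it,bt[0],is_,bs[0]),'z94',onz(it,*bt[0],94),onz(is_,*bs[0],94))
a=cv2.resize(T[185:290,240:380],None,fx=5,fy=5,interpolation=cv2.INTER_CUBIC)
b=cv2.resize(S[170:280,250:362],None,fx=5,fy=5,interpolation=cv2.INTER_CUBIC)
cv2.imwrite('pics/c_top.png',a);cv2.imwrite('pics/c_side.png',b)
```

```text
(array([300.18316832, 272.73762376]), array([ 11,   8,  18,  18, 202], dtype=int32)) (array([272.14792899, 233.11242604]), array([  9,  11,  19,  15, 169], dtype=int32))
tri (array([474.09268398,  -1.45444379,  90.98233068]), np.float64(3.368224717982393)) z94 [472.61706878  -0.68114398  94.        ] [473.86818548  -4.79730294  94.        ]
```

View pics/c_top.png

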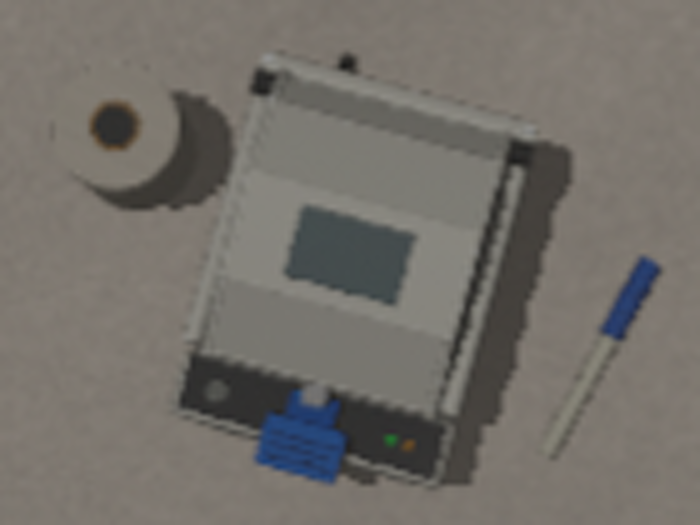

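View pics/c_side.png

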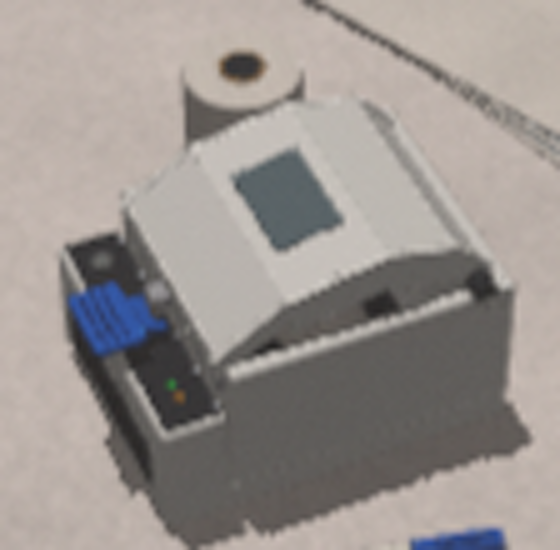

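The top crop shows pad corners at about (268,412), (347,432), (333,483) and (256,462), with the hook behind the pad. The side crop shows the pad centred at about (108,320).

Run:
```python
from h import *
it,is_=viewer.camera_info('top'),viewer.camera_info('side')
t=lambda u,v:(240+u/5-.4,185+v/5-.4); s=lambda u,v:(250+u/5-.4,170+v/5-.4)
print('pad tri',tri(it,t(301,447),is_,s(108,320)))
P=[onz(it,*t(*c),94) for c in((268,412),(347,432),(333,483),(256,462))]
print('pad corners',np.round(P,1),np.mean(P,0))
fl,fr=onz(it,*t(180,412),77),onz(it,*t(437,485),77)
rl,rr=onz(it,*t(262,58),104),onz(it,*t(535,130),104)
print('front',fl,fr,np.linalg.norm(fl-fr),'rear',rl,rr,np.linalg.norm(rl-rr))
print('front tri L',tri(it,t(180,412),is_,s(62,250)),'R',tri(it,t(437,485),is_,s(165,438)))
print('rear R tri',tri(it,t(535,130),is_,s(513,288)))
for a,b in((fl,fr),(rl,rr)):
    d=b-a;print('yaw',np.degrees(np.arctan2(d[0],-d[1])) )
d=(rl+rr)/2-(fl+fr)/2;print('axis',d,np.linalg.norm(d[:2]),np.degrees(np.arctan2(d[1],d[0])))
c,S=cv2.connectedComponents(np.zeros((2,2),np.uint8))
```

```text
pad tri (array([471.12120296,  -0.66755342,  90.51490668]), np.float64(4.168834574948001))
pad corners [[487.6  17.7  94. ]
 [477.2 -23.8  94. ]
 [450.5 -16.6  94. ]
 [461.4  23.8  94. ]] [4.69186144e+02 3.15505342e-01 9.40000000e+01]
front [488.10198559  65.79816583  77.        ] [449.93025191 -70.72506718  77.        ] 141.7592127629186 rear [673.40060468  21.7129313  104.        ] [ 635.29813147 -121.83904234  104.        ] 148.5226164654639
front tri L (array([489.53013256,  64.56257252,  78.96410981]), np.float64(3.647699453740393)) R (array([451.70400938, -71.9478125 ,  75.93456957]), np.float64(4.2998037611944975))
rear R tri (array([ 637.89061538, -123.60428176,  100.82459996]), np.float64(5.422503732148334))
yaw -15.620928943532501
yaw -14.865048613753212
axis [185.33324933 -47.59960485  27.        ] 191.34820534214077 -14.404093495422202
```

```bash
cat >> h.py <<'E'
from scipy.spatial.transform import Rotation as Ro
yaw=np.radians(-15.); ex=np.array([np.cos(yaw),np.sin(yaw),0]); ey=np.array([-ex[1],ex[0],0]); ez=np.array([0,0,1.])
O=np.array([470,-2,0])+99*ex
W=lambda x,y,z:O+x*ex+y*ey+z*ez
def goal(pitch,sgn):
    p=np.radians(pitch);tx=np.cos(p)*ex+np.sin(p)*ez;ty=sgn*ey
    return Ro.from_matrix(np.c_[tx,ty,np.cross(tx,ty)])
def cur(s): 
    q=s['ee_rot'];return Ro.from_quat([q[1],q[2],q[3],q[0]])
E
python3 - <<'E'
from h import *
s=ctrl.sense();print(cur(s).as_matrix().round(2))
for g in(1,-1):print(g,(goal(-45,g)*cur(s).inv()).as_rotvec())
print('target shift mm',W(-94,0,150)-np.array(s['eef_pos']),O)
E
```

```text
[[-0.    0.37  0.93]
 [-0.    0.93 -0.37]
 [-1.   -0.   -0.  ]]
1 [-0.2446065  -0.74700781  0.10659854]
-1 [ 1.10523944 -0.36520724 -2.80676634]
target shift mm [ 283.25123153 -491.84443269  -80.79509084] [565.6266568  -27.62308547   0.        ]
```

carry_out([
  {"x": 0.025,"y": -0.05,"z": 0.0,"ax": -0.025,"ay": -0.075,"az": 0.011,"hand": -1},
  {"x": 0.05,"y": -0.1,"z": 0.0,"ax": -0.05,"ay": -0.15,"az": 0.021,"hand": -1},
  {"x": 0.075,"y": -0.15,"z": 0.0,"ax": -0.073,"ay": -0.224,"az": 0.032,"hand": -1},
  {"x": 0.1,"y": -0.2,"z": 0.0,"ax": -0.098,"ay": -0.3,"az": 0.043,"hand": -1},
  {"x": 0.125,"y": -0.25,"z": 0.0,"ax": -0.122,"ay": -0.374,"az": 0.053,"hand": -1},
])

```text
time_s: 0.72
eef_pos: [317.1, 237.2, 231.2]
ee_rot: [0.822, 0.092, 0.547, -0.128]
force: [0.7, 0.3, -0.1]
grip_width: 0.0
```

carry_out([
  {"x": 0.02,"y": -0.05,"z": 0.0,"ax": -0.025,"ay": -0.075,"az": 0.011,"hand": -1},
  {"x": 0.045,"y": -0.1,"z": 0.0,"ax": -0.05,"ay": -0.15,"az": 0.021,"hand": -1},
  {"x": 0.07,"y": -0.15,"z": 0.0,"ax": -0.073,"ay": -0.224,"az": 0.032,"hand": -1},
  {"x": 0.095,"y": -0.2,"z": 0.0,"ax": -0.098,"ay": -0.3,"az": 0.043,"hand": -1},
  {"x": 0.12,"y": -0.24,"z": -0.02,"ax": -0.122,"ay": -0.374,"az": 0.053,"hand": -1},
])

```text
time_s: 1.35
eef_pos: [432.0, 10.1, 216.5]
ee_rot: [0.913, 0.054, 0.387, -0.116]
force: [1.2, 2.1, 0.4]
grip_width: -0.002
```

Run:
```python
from h import *
s=ctrl.sense();print(s['eef_pos'],s['time_s'],s['force'],s['joints'],s['grip_width'])
print((goal(-45,1)*cur(s).inv()).as_rotvec(),W(-94,0,125)-np.array(s['eef_pos']))
```

```text
[432.00064355  10.07871868 216.45954303] 1.35 [1.17480061 2.0659018  0.38318259] [-0.25036345 -0.19912857  2.2899074   0.00694089  0.28327748 -1.56645215] -0.00183486934359908
[-0.01332698 -0.01497867 -0.00494161] [ 42.82898558 -13.37281391 -91.45954303]
```

carry_out([
  {"x": 0.02,"y": -0.001,"z": -0.03},
  {"x": 0.038,"y": -0.002,"z": -0.06},
  {"x": 0.038,"y": -0.002,"z": -0.086},
  {"x": 0.038,"y": -0.002,"z": -0.086},
  {"x": 0.038,"y": -0.002,"z": -0.086},
])

```text
invalid input at $.targets[0]: expected keys x, y, z, ax, ay, az, hand
```

Run:
```python
from h import *
T,S=viewer.capture('top'),viewer.capture('side')
a=cv2.resize(T[210:310,250:350],None,fx=4,fy=4,interpolation=cv2.INTER_CUBIC)
b=cv2.resize(S[180:280,220:320],None,fx=4,fy=4,interpolation=cv2.INTER_CUBIC)
cv2.imwrite('pics/pre.png',np.hstack([a,b]))
s=ctrl.sense();print(s['eef_pos'],s['force'],s['joints'])
print((goal(-45,1)*cur(s).inv()).as_rotvec(),W(-94,0,125)-np.array(s['eef_pos']))
for n,o in(('top',(250,210)),('side',(220,180))):
  print(n,(proj(viewer.camera_info(n),np.array(s['eef_pos']))-o)*4)
```

```text
[430.99090567  10.01122562 213.62786532] [-0.51500214  0.40859833 -0.18560399] [-0.2508131  -0.19516026  2.29146166  0.00509417  0.28555776 -1.56377102]
[-0.01554518 -0.02246228 -0.00345569] [ 43.83872346 -13.30532084 -88.62786532]
top [170.37870475 314.22523325]
side [124.94064766  93.48936606]
```

View pics/pre.png

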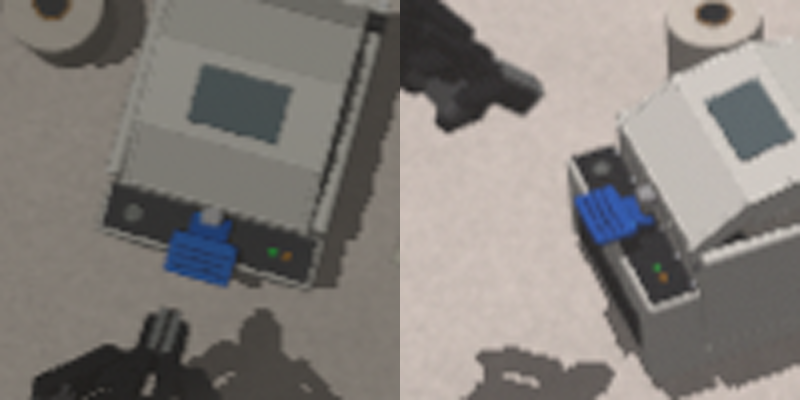

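The fingertips are shut and in front of the tab: top crop (167,310) against a projected TCP of (170,314). The lid is still shut. Next I move to just above the pad.

carry_out([
  {"x": 0.015,"y": -0.005,"z": -0.02,"ax": -0.015,"ay": -0.022,"az": -0.003,"hand": -1},
  {"x": 0.03,"y": -0.01,"z": -0.045,"ax": -0.015,"ay": -0.022,"az": -0.003,"hand": -1},
  {"x": 0.044,"y": -0.013,"z": -0.07,"ax": -0.015,"ay": -0.022,"az": -0.003,"hand": -1},
  {"x": 0.044,"y": -0.013,"z": -0.089,"ax": -0.015,"ay": -0.022,"az": -0.003,"hand": -1},
  {"x": 0.044,"y": -0.013,"z": -0.089,"ax": -0.015,"ay": -0.022,"az": -0.003,"hand": -1},
])

```text
time_s: 2.08
eef_pos: [476.1, 0.6, 145.6]
ee_rot: [0.913, 0.05, 0.387, -0.119]
force: [-0.1, -0.4, -0.3]
grip_width: -0.004
```

Run:
```python
from h import *
T,S=viewer.capture('top'),viewer.capture('side')
a=cv2.resize(T[210:310,250:350],None,fx=4,fy=4,interpolation=cv2.INTER_CUBIC)
b=cv2.resize(S[180:280,220:320],None,fx=4,fy=4,interpolation=cv2.INTER_CUBIC)
cv2.imwrite('pics/above.png',np.hstack([a,b]))
s=ctrl.sense();print(s['eef_pos'],s['force'],s['joints'])
print((goal(-45,1)*cur(s).inv()).as_rotvec(),W(-94,0,125)-np.array(s['eef_pos']))
```

```text
[476.09492795   0.66315212 145.74842082] [ 0.05013158  0.46030883 -0.77213429] [-0.23705905  0.07516878  2.28511635 -0.86691676  0.01976707 -0.68958385]
[-0.00350689 -0.01641751 -0.00391269] [ -1.26529882  -3.95724734 -20.74842082]
```

View pics/above.png

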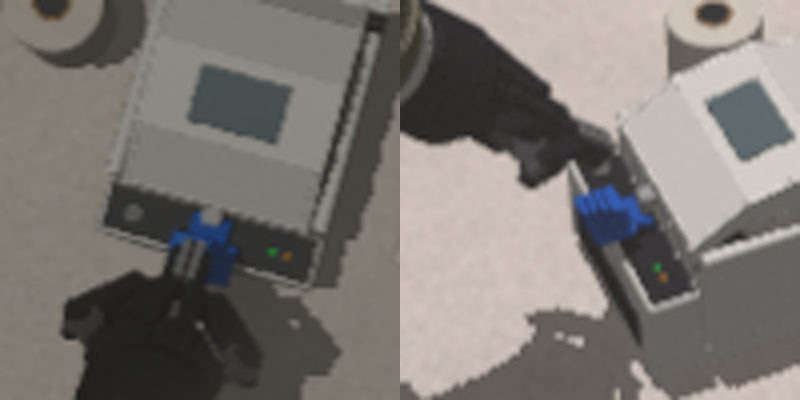

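Joint 5 is at its lower limit because the tool lines up with the forearm, so I need a steeper pitch of about -70°. Picture 6 shows the finger just above and in front of the tab, with the lid shut.

carry_out([
  {"x": 0.0,"y": 0.0,"z": 0.01,"ax": 0.023,"ay": 0.084,"az": 0,"hand": -1},
  {"x": 0.0,"y": 0.0,"z": 0.02,"ax": 0.045,"ay": 0.168,"az": 0,"hand": -1},
  {"x": 0.0,"y": 0,"z": 0.02,"ax": 0.068,"ay": 0.252,"az": 0,"hand": -1},
  {"x": 0,"y": 0,"z": 0.02,"ax": 0.09,"ay": 0.336,"az": 0,"hand": -1},
  {"x": 0,"y": 0,"z": 0.02,"ax": 0.113,"ay": 0.42,"az": 0,"hand": -1},
])

```text
time_s: 2.8
eef_pos: [476.5, 1.8, 166.7]
ee_rot: [0.808, 0.076, 0.575, -0.102]
force: [0.5, 0.8, -0.4]
grip_width: -0.002
```

```bash
cat > st.py <<'E'
from h import *
import sys
s=ctrl.sense();p=np.array(s['eef_pos']);d=p-O
print('pos',p.round(1),'pf',np.round([d@ex,d@ey,d[2]],1),'F',np.round(s['force'],1),'j',np.round(s['joints'],2),'t',s['time_s'])
g=float(sys.argv[1]);print('rot',(goal(g,1)*cur(s).inv()).as_rotvec().round(3),'shift',(W(*map(float,sys.argv[2:5]))-p).round(1))
E
python3 st.py -70 -96 0 115
```

```text
pos [476.5   1.8 166.7] pf [-93.7   5.3 166.7] F [ 0.5  0.8 -0.4] j [-0.24  0.12  1.97  0.    0.73 -1.56] t 2.8
rot [-0.01  -0.015 -0.006] shift [ -3.6  -4.5 -51.7]
```

carry_out([
  {"x": -0.0035,"y": -0.0045,"z": -0.015,"ax": -0.01,"ay": -0.015,"az": -0.006,"hand": -1},
  {"x": -0.0035,"y": -0.0045,"z": -0.03,"ax": -0.01,"ay": -0.015,"az": -0.006,"hand": -1},
  {"x": -0.0035,"y": -0.0045,"z": -0.045,"ax": -0.01,"ay": -0.015,"az": -0.006,"hand": -1},
  {"x": -0.0035,"y": -0.0045,"z": -0.052,"ax": -0.01,"ay": -0.015,"az": -0.006,"hand": -1},
  {"x": -0.0035,"y": -0.0045,"z": -0.052,"ax": -0.01,"ay": -0.015,"az": -0.006,"hand": -1},
])

```text
time_s: 3.42
eef_pos: [472.6, -3.9, 113.8]
ee_rot: [0.812, 0.074, 0.568, -0.109]
force: [-0.6, 0.0, -0.2]
grip_width: 0.0
```

```bash
python3 st.py -70 -96 0 99
python3 - <<'E'
from h import *
T,S=viewer.capture('top'),viewer.capture('side')
a=cv2.resize(T[210:310,250:350],None,fx=4,fy=4,interpolation=cv2.INTER_CUBIC)
b=cv2.resize(S[180:280,220:320],None,fx=4,fy=4,interpolation=cv2.INTER_CUBIC)
cv2.imwrite('pics/above2.png',np.hstack([a,b]))
E
```

```text
pos [472.6  -3.9 113.8] pf [-96.   -1.1 113.8] F [-0.6  0.  -0.2] j [-0.25  0.19  2.05 -0.01  0.55 -1.55] t 3.425
rot [0.004 0.001 0.002] shift [  0.3   1.1 -14.8]
```

View pics/above2.png

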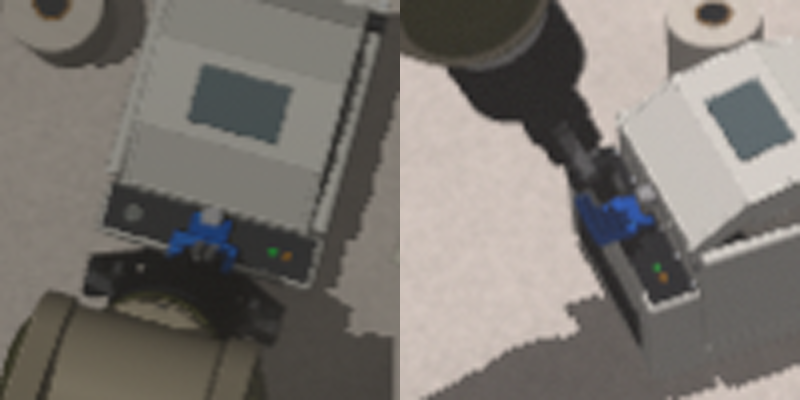

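The tip is centred over the pad: top crop tab ends show evenly on both sides at (185,245) and (222,245). Next comes a slow press.

carry_out([
  {"x": 0,"y": 0.001,"z": -0.005,"ax": 0,"ay": 0,"az": 0,"hand": -1},
  {"x": 0,"y": 0.001,"z": -0.01,"ax": 0,"ay": 0,"az": 0,"hand": -1},
  {"x": 0,"y": 0.001,"z": -0.013,"ax": 0,"ay": 0,"az": 0,"hand": -1},
  {"x": 0,"y": 0.001,"z": -0.015,"ax": 0,"ay": 0,"az": 0,"hand": -1},
  {"x": 0,"y": 0.001,"z": -0.016,"ax": 0,"ay": 0,"az": 0,"hand": -1},
])

```text
time_s: 4.15
eef_pos: [472.6, -3.5, 97.7]
ee_rot: [0.812, 0.074, 0.568, -0.11]
force: [-0.3, 0.1, -0.0]
grip_width: 0.001
```

carry_out([
  {"x": 0,"y": 0,"z": -0.0005,"ax": 0,"ay": 0,"az": 0,"hand": -1},
  {"x": 0,"y": 0,"z": -0.001,"ax": 0,"ay": 0,"az": 0,"hand": -1},
  {"x": 0,"y": 0,"z": -0.0015,"ax": 0,"ay": 0,"az": 0,"hand": -1},
  {"x": 0,"y": 0,"z": -0.002,"ax": 0,"ay": 0,"az": 0,"hand": -1},
  {"x": 0,"y": 0,"z": -0.002,"ax": 0,"ay": 0,"az": 0,"hand": -1},
])

```text
time_s: 4.78
eef_pos: [472.5, -3.5, 95.8]
ee_rot: [0.812, 0.074, 0.568, -0.11]
force: [-3.4, 0.2, 2.6]
grip_width: 0.001
```

carry_out([
  {"x": -0.002,"y": 0.0005,"z": 0.003,"ax": 0,"ay": 0,"az": 0,"hand": -1},
  {"x": -0.005,"y": 0.001,"z": 0.004,"ax": 0,"ay": 0,"az": 0,"hand": -1},
  {"x": -0.005,"y": 0.001,"z": 0.002,"ax": 0,"ay": 0,"az": 0,"hand": -1},
  {"x": -0.005,"y": 0.001,"z": 0.0,"ax": 0,"ay": 0,"az": 0,"hand": -1},
  {"x": -0.005,"y": 0.001,"z": 0.0,"ax": 0,"ay": 0,"az": 0,"hand": -1},
])

```text
time_s: 5.4
eef_pos: [467.5, -2.5, 95.6]
ee_rot: [0.812, 0.074, 0.568, -0.11]
force: [-1.1, -0.5, 2.0]
grip_width: 0.003
```

carry_out([
  {"x": 0,"y": 0,"z": -0.0005,"ax": 0,"ay": 0,"az": 0,"hand": -1},
  {"x": 0,"y": 0,"z": -0.001,"ax": 0,"ay": 0,"az": 0,"hand": -1},
  {"x": 0,"y": 0,"z": -0.0015,"ax": 0,"ay": 0,"az": 0,"hand": -1},
  {"x": 0,"y": 0,"z": -0.002,"ax": 0,"ay": 0,"az": 0,"hand": -1},
  {"x": 0,"y": 0,"z": -0.002,"ax": 0,"ay": 0,"az": 0,"hand": -1},
])

```text
time_s: 6.02
eef_pos: [467.6, -2.5, 93.7]
ee_rot: [0.812, 0.074, 0.568, -0.11]
force: [-3.0, 1.1, 3.5]
grip_width: -0.001
```

carry_out([
  {"x": 0,"y": 0,"z": -0.0007,"ax": 0,"ay": 0,"az": 0,"hand": -1},
  {"x": 0,"y": 0,"z": -0.0014,"ax": 0,"ay": 0,"az": 0,"hand": -1},
  {"x": 0,"y": 0,"z": -0.002,"ax": 0,"ay": 0,"az": 0,"hand": -1},
  {"x": 0,"y": 0,"z": -0.0025,"ax": 0,"ay": 0,"az": 0,"hand": -1},
  {"x": 0,"y": 0,"z": -0.0025,"ax": 0,"ay": 0,"az": 0,"hand": -1},
])

```text
time_s: 6.65
eef_pos: [467.5, -2.5, 91.2]
ee_rot: [0.812, 0.074, 0.568, -0.11]
force: [-3.6, 1.3, 4.5]
grip_width: -0.002
```

```bash
cat > look.py <<'E'
from h import *
import sys
T,S=viewer.capture('top'),viewer.capture('side')
a=cv2.resize(T[180:300,250:370],None,fx=3.3,fy=3.3,interpolation=cv2.INTER_CUBIC)
b=cv2.resize(S[150:270,240:360],None,fx=3.3,fy=3.3,interpolation=cv2.INTER_CUBIC)
cv2.imwrite(f'pics/{sys.argv[1]}.png',np.hstack([a,b]))
# change against first pictures in lid window region
for n,I,x0,y0,x1,y1 in(('top',T,290,215,340,260),('side',S,290,190,345,230)):
    J=cv2.imread(f'pics/{n}0.png');print(n,'diff',np.abs(I[y0:y1,x0:x1].astype(int)-J[y0:y1,x0:x1]).mean().round(1))
E
python3 look.py p1
```

```text
top diff 4.1
side diff 12.8
```

carry_out([
  {"x": 0,"y": 0,"z": -0.0007,"ax": 0,"ay": 0,"az": 0,"hand": -1},
  {"x": 0,"y": 0,"z": -0.0014,"ax": 0,"ay": 0,"az": 0,"hand": -1},
  {"x": 0,"y": 0,"z": -0.002,"ax": 0,"ay": 0,"az": 0,"hand": -1},
  {"x": 0,"y": 0,"z": -0.002,"ax": 0,"ay": 0,"az": 0,"hand": -1},
  {"x": 0,"y": 0,"z": -0.002,"ax": 0,"ay": 0,"az": 0,"hand": -1},
])

```text
time_s: 7.38
eef_pos: [467.7, -2.5, 89.3]
ee_rot: [0.812, 0.074, 0.568, -0.11]
force: [-3.6, 1.5, 4.1]
grip_width: 0.0
```

```bash
python3 look.py p2
```

```text
top diff 22.6
side diff 50.2
```

View pics/p2.png

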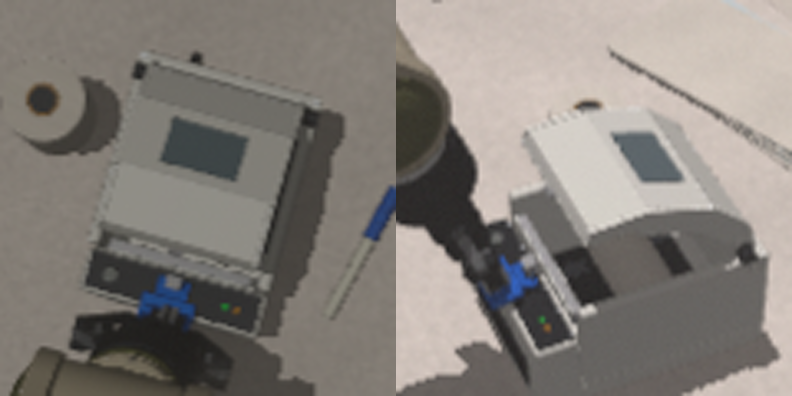

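The lid has sprung up to its half-open position: its front edge is clear of the deck in both views, and the reading was about 5 N. I'll back off, then go in under the lip, off to one side of the tongue.

```bash
python3 st.py -60 -110 -26 130
python3 - <<'E'
from h import *
for th in(0.5,.65,.8,.95,1.1,1.25,1.4,1.5,1.6):
    c,s=np.cos(th),np.sin(th);x,z=80-143*c-12*s,105+143*s-12*c
    print(th,W(x+3,-26,z-27).round(0))
E
```

```text
pos [467.7  -2.5  89.3] pf [-101.1   -1.1   89.3] F [-3.   0.9  5. ] j [-0.25  0.23  2.09 -0.02  0.47 -1.54] t 7.475
rot [-0.041 -0.167  0.004] shift [-15.  -21.7  40.7]
0.5 [512. -40. 136.]
0.65 [522. -43. 155.]
0.8 [535. -46. 172.]
0.95 [549. -50. 187.]
1.1 [566. -55. 200.]
1.25 [585. -60. 210.]
1.4 [604. -65. 217.]
1.5 [618. -69. 220.]
1.6 [632. -72. 221.]
```

carry_out([
  {"x": -0.002,"y": 0,"z": 0.01,"ax": 0,"ay": 0,"az": 0,"hand": -1},
  {"x": -0.007,"y": -0.002,"z": 0.02,"ax": 0,"ay": 0,"az": 0,"hand": -1},
  {"x": -0.015,"y": -0.01,"z": 0.03,"ax": -0.014,"ay": -0.06,"az": 0.001,"hand": -1},
  {"x": -0.015,"y": -0.022,"z": 0.041,"ax": -0.03,"ay": -0.12,"az": 0.002,"hand": -1},
  {"x": -0.015,"y": -0.022,"z": 0.041,"ax": -0.041,"ay": -0.167,"az": 0.004,"hand": -1},
])

```text
time_s: 8.1
eef_pos: [452.8, -25.3, 131.7]
ee_rot: [0.86, 0.065, 0.494, -0.114]
force: [-0.3, 0.8, 0.6]
grip_width: -0.001
```

```bash
python3 st.py -60 -62 -26 128
```

```text
pos [452.8 -25.3 131.7] pf [-109.6  -27.   131.7] F [-0.3  0.8  0.6] j [-0.34  0.07  2.21  0.11  0.34 -1.74] t 8.1
rot [0.002 0.004 0.001] shift [ 46.2 -11.4  -3.7]
```

carry_out([
  {"x": 0.012,"y": -0.003,"z": -0.004,"ax": 0,"ay": 0,"az": 0,"hand": -1},
  {"x": 0.024,"y": -0.006,"z": -0.004,"ax": 0,"ay": 0,"az": 0,"hand": -1},
  {"x": 0.036,"y": -0.009,"z": -0.004,"ax": 0,"ay": 0,"az": 0,"hand": -1},
  {"x": 0.046,"y": -0.011,"z": -0.004,"ax": 0,"ay": 0,"az": 0,"hand": -1},
  {"x": 0.046,"y": -0.011,"z": -0.004,"ax": 0,"ay": 0,"az": 0,"hand": -1},
])

```text
time_s: 8.72
eef_pos: [499.2, -35.6, 126.1]
ee_rot: [0.858, 0.065, 0.496, -0.113]
force: [-0.5, -0.3, 0.6]
grip_width: -0.001
```

```bash
python3 st.py -60 -48 -26 136; python3 look.py l1
```

```text
pos [499.2 -35.6 126.1] pf [-62.1 -24.9 126.1] F [-0.5 -0.3  0.6] j [-0.32  0.18  2.09  0.09  0.35 -1.7 ] t 8.725
rot [ 0.    -0.001 -0.001] shift [13.3 -4.7  9.9]
top diff 22.6
side diff 50.3
```

View pics/l1.png

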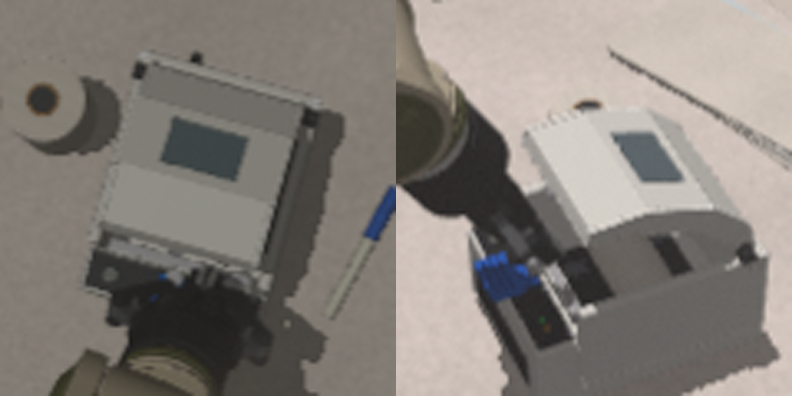

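The tip is under the front lip, right of the tongue (top crop 205,275), and the lid is unmoved. Now I lift along its arc.

carry_out([
  {"x": 0.005,"y": -0.001,"z": 0.004,"ax": 0,"ay": 0,"az": 0,"hand": -1},
  {"x": 0.01,"y": -0.003,"z": 0.008,"ax": 0,"ay": 0,"az": 0,"hand": -1},
  {"x": 0.014,"y": -0.005,"z": 0.013,"ax": 0,"ay": 0,"az": 0,"hand": -1},
  {"x": 0.017,"y": -0.006,"z": 0.018,"ax": 0,"ay": 0,"az": 0,"hand": -1},
  {"x": 0.02,"y": -0.007,"z": 0.024,"ax": 0,"ay": 0,"az": 0,"hand": -1},
])

```text
time_s: 9.45
eef_pos: [518.6, -42.5, 150.5]
ee_rot: [0.858, 0.065, 0.496, -0.113]
force: [-1.1, 0.9, -1.2]
grip_width: 0.003
```

```bash
python3 st.py -60 -38 -26 155; python3 look.py l2
```

```text
pos [518.6 -42.5 150.5] pf [-41.6 -26.5 150.5] F [-1.1  0.9 -1.2] j [-0.32  0.18  2.01  0.07  0.43 -1.69] t 9.45
rot [ 0.    -0.001 -0.   ] shift [ 3.6 -0.4  4.5]
top diff 26.5
side diff 54.2
```

carry_out([
  {"x": 0.003,"y": -0.001,"z": 0.005,"ax": 0,"ay": 0,"az": 0,"hand": -1},
  {"x": 0.007,"y": -0.002,"z": 0.01,"ax": 0,"ay": 0,"az": 0,"hand": -1},
  {"x": 0.01,"y": -0.003,"z": 0.015,"ax": 0,"ay": 0,"az": 0,"hand": -1},
  {"x": 0.014,"y": -0.004,"z": 0.019,"ax": 0,"ay": 0,"az": 0,"hand": -1},
  {"x": 0.018,"y": -0.005,"z": 0.023,"ax": 0,"ay": 0,"az": 0,"hand": -1},
])

```text
time_s: 10.18
eef_pos: [536.9, -47.6, 173.6]
ee_rot: [0.859, 0.065, 0.496, -0.113]
force: [-1.0, 0.6, 0.7]
grip_width: -0.0
```

carry_out([
  {"x": 0.004,"y": -0.001,"z": 0.004,"ax": 0,"ay": 0,"az": 0,"hand": -1},
  {"x": 0.008,"y": -0.002,"z": 0.008,"ax": 0,"ay": 0,"az": 0,"hand": -1},
  {"x": 0.012,"y": -0.003,"z": 0.012,"ax": 0,"ay": 0,"az": 0,"hand": -1},
  {"x": 0.016,"y": -0.004,"z": 0.016,"ax": 0,"ay": 0,"az": 0,"hand": -1},
  {"x": 0.02,"y": -0.005,"z": 0.019,"ax": 0,"ay": 0,"az": 0,"hand": -1},
])

```text
time_s: 10.8
eef_pos: [557.0, -52.6, 192.6]
ee_rot: [0.859, 0.065, 0.496, -0.113]
force: [-1.1, -0.1, 0.9]
grip_width: -0.002
```

```bash
python3 st.py -60 -5 -26 194; python3 look.py l3
```

```text
pos [557.  -52.6 192.6] pf [ -1.9 -26.4 192.6] F [-1.1 -0.1  0.9] j [-0.32  0.19  1.86  0.05  0.57 -1.66] t 10.8
rot [ 0. -0. -0.] shift [-2.9  1.2  1.4]
top diff 40.0
side diff 57.6
```

View pics/l3.png

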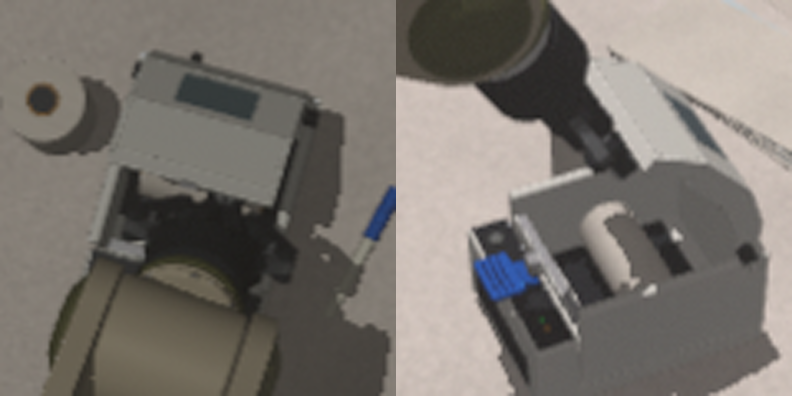

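The lid is riding up on the finger at roughly 1 rad with only about 1 N. I'll continue the arc.

carry_out([
  {"x": 0.005,"y": -0.001,"z": 0.004,"ax": 0,"ay": 0,"az": 0,"hand": -1},
  {"x": 0.01,"y": -0.003,"z": 0.007,"ax": 0,"ay": 0,"az": 0,"hand": -1},
  {"x": 0.016,"y": -0.004,"z": 0.01,"ax": 0,"ay": 0,"az": 0,"hand": -1},
  {"x": 0.022,"y": -0.006,"z": 0.014,"ax": 0,"ay": 0,"az": 0,"hand": -1},
  {"x": 0.028,"y": -0.007,"z": 0.017,"ax": 0,"ay": 0,"az": 0,"hand": -1},
])

```text
time_s: 11.52
eef_pos: [585.1, -59.7, 209.5]
ee_rot: [0.859, 0.065, 0.496, -0.113]
force: [-0.9, 0.3, -0.3]
grip_width: 0.002
```

carry_out([
  {"x": 0.005,"y": -0.001,"z": 0.002,"ax": 0,"ay": 0,"az": 0,"hand": -1},
  {"x": 0.01,"y": -0.003,"z": 0.004,"ax": 0,"ay": 0,"az": 0,"hand": -1},
  {"x": 0.015,"y": -0.004,"z": 0.006,"ax": 0,"ay": 0,"az": 0,"hand": -1},
  {"x": 0.02,"y": -0.005,"z": 0.008,"ax": 0,"ay": 0,"az": 0,"hand": -1},
  {"x": 0.025,"y": -0.007,"z": 0.009,"ax": 0,"ay": 0,"az": 0,"hand": -1},
])

```text
time_s: 12.15
eef_pos: [610.0, -66.6, 218.5]
ee_rot: [0.859, 0.065, 0.496, -0.113]
force: [-0.6, 0.8, -0.3]
grip_width: -0.006
```

carry_out([
  {"x": 0.005,"y": -0.001,"z": 0.001,"ax": 0,"ay": 0,"az": 0,"hand": -1},
  {"x": 0.01,"y": -0.003,"z": 0.001,"ax": 0,"ay": 0,"az": 0,"hand": -1},
  {"x": 0.015,"y": -0.004,"z": 0.002,"ax": 0,"ay": 0,"az": 0,"hand": -1},
  {"x": 0.02,"y": -0.005,"z": 0.002,"ax": 0,"ay": 0,"az": 0,"hand": -1},
  {"x": 0.025,"y": -0.007,"z": 0.002,"ax": 0,"ay": 0,"az": 0,"hand": -1},
])

```text
time_s: 12.78
eef_pos: [635.0, -73.5, 220.2]
ee_rot: [0.859, 0.065, 0.496, -0.113]
force: [-0.7, 0.0, -1.0]
grip_width: -0.002
```

```bash
python3 st.py -60 75 -26 221; python3 look.py l4
```

```text
pos [635.  -73.5 220.2] pf [ 78.9 -26.4 220.2] F [-0.7  0.  -1. ] j [-0.31  0.33  1.6   0.04  0.69 -1.64] t 12.775
rot [ 0.    -0.001 -0.001] shift [-3.6  1.4  0.8]
top diff 38.1
side diff 55.0
```

View pics/l4.png

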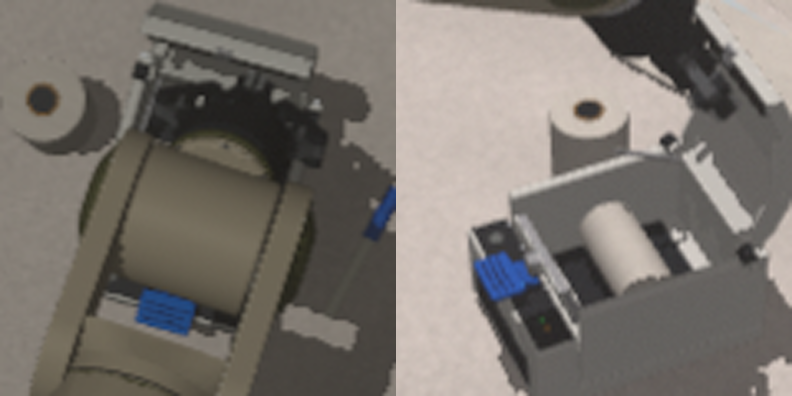

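The lid is leaning back past upright: its lip spans top crop (150,30)–(315,60), and the force is about 1 N. I'll back out horizontally along the printer's axis and clear away.

carry_out([
  {"x": -0.01,"y": 0.003,"z": 0,"ax": 0,"ay": 0,"az": 0,"hand": -1},
  {"x": -0.03,"y": 0.008,"z": 0,"ax": 0,"ay": 0,"az": 0,"hand": -1},
  {"x": -0.06,"y": 0.016,"z": 0.0,"ax": 0,"ay": 0,"az": 0,"hand": -1},
  {"x": -0.09,"y": 0.024,"z": 0.01,"ax": 0,"ay": 0,"az": 0,"hand": -1},
  {"x": -0.12,"y": 0.032,"z": 0.02,"ax": 0,"ay": 0,"az": 0,"hand": -1},
])

```text
time_s: 13.5
eef_pos: [512.9, -41.0, 240.4]
ee_rot: [0.858, 0.065, 0.496, -0.113]
force: [-0.3, 1.1, -0.1]
grip_width: -0.005
```

carry_out([
  {"x": -0.03,"y": 0.03,"z": 0.015,"ax": 0,"ay": 0,"az": 0,"hand": -1},
  {"x": -0.06,"y": 0.07,"z": 0.03,"ax": 0.0,"ay": 0.1,"az": 0,"hand": -1},
  {"x": -0.09,"y": 0.12,"z": 0.04,"ax": 0,"ay": 0.2,"az": 0,"hand": -1},
  {"x": -0.1,"y": 0.17,"z": 0.04,"ax": 0,"ay": 0.3,"az": 0,"hand": -1},
  {"x": -0.1,"y": 0.22,"z": 0.04,"ax": 0,"ay": 0.3,"az": 0,"hand": -1},
])

```text
time_s: 14.12
eef_pos: [413.9, 180.1, 280.8]
ee_rot: [0.775, 0.047, 0.618, -0.121]
force: [-0.4, -0.8, 0.4]
grip_width: 0.002
```

```bash
python3 st.py -60 75 -26 221; python3 look.py l5
python3 - <<'E'
from h import *
for th in(1.5,1.7,1.9):
    c,s=np.cos(th),np.sin(th);x,z=80-143*c-12*s,105+143*s-12*c
    for y in(-63,63):
        X=W(x,y,z);print(th,y,'top',((proj(viewer.camera_info('top'),X)-[250,180])*3.3).round(),'side',((proj(viewer.camera_info('side'),X)-[240,150])*3.3+[396,0]).round())
E
```

```text
pos [413.9 180.1 280.8] pf [-200.3  161.3  280.8] F [-0.4 -0.8  0.4] j [ 0.25  0.04  1.71 -0.19  1.22 -1.03] t 14.125
rot [ 0.  -0.3 -0. ] shift [ 217.4 -252.2  -59.8]
top diff 45.9
side diff 52.1
1.5 -63 top [297. 114.] side [721. 119.]
1.5 63 top [128.  69.] side [646.  18.]
1.7 -63 top [308.  76.] side [757. 106.]
1.7 63 top [138.  31.] side [680.   6.]
1.9 -63 top [318.  39.] side [791.  99.]
1.9 63 top [149.  -5.] side [713.   1.]
```

View pics/l5.png

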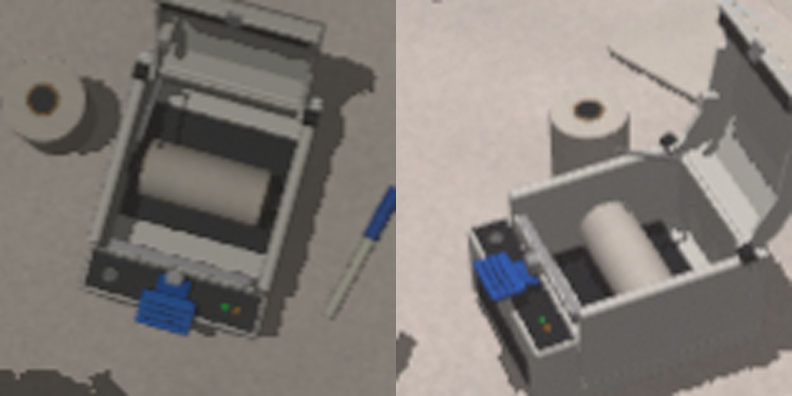

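The lip's right end shows at about (323,40) in the top crop and (790,103) in the side crop. The 1.9 rad prediction is (318,39) and (791,99), so the lid is on its stop. I'll check the bystanders and stillness numerically, then hand in.

carry_out([
  {"x": 0,"y": 0,"z": 0,"ax": 0,"ay": 0,"az": 0,"hand": -1},
  {"x": 0,"y": 0,"z": 0,"ax": 0,"ay": 0,"az": 0,"hand": -1},
  {"x": 0,"y": 0,"z": 0,"ax": 0,"ay": 0,"az": 0,"hand": -1},
  {"x": 0,"y": 0,"z": 0,"ax": 0,"ay": 0,"az": 0,"hand": -1},
  {"x": 0,"y": 0,"z": 0,"ax": 0,"ay": 0,"az": 0,"hand": -1},
])

```text
time_s: 14.85
eef_pos: [414.7, 178.2, 280.3]
ee_rot: [0.775, 0.048, 0.619, -0.122]
force: [0.6, -0.2, 1.3]
grip_width: -0.0
```

```bash
python3 look.py l6
python3 - <<'E'
from h import *
T=viewer.capture('top');J=cv2.imread('pics/top0.png')
for n,(x0,y0,x1,y1) in dict(roll=(250,198,278,228),marker=(347,233,374,280),scanner=(125,250,175,308),spray=(430,270,468,302),wipes=(500,255,542,297)).items():
    print(n,np.abs(T[y0:y1,x0:x1].astype(int)-J[y0:y1,x0:x1]).mean().round(2))
a,b=[cv2.imread(f'pics/{k}.png').astype(int) for k in('l5','l6')];print('still',np.abs(a-b)[:330].mean())
finish_job()
E
```

```text
top diff 45.9
side diff 52.1
roll 4.65
marker 5.11
scanner 5.15
spray 5.17
wipes 4.44
still 0.5755815733088461
the job is handed in; nothing more can be done
```

The job is done and handed in at about 15 s: the lid is open and resting on its stop. I pressed the blue tab with the shut fingertips until the lid sprang up. Then I pushed the lid back from under its lip, beside the tongue, with the outside of the fingers.

**Forces:** The readings, taken at the end of each move, stayed at about 6 N or less on the tab and 2 N or less on the lid.

**Last checks:**
- **Lid:** with the arm clear, the lip lies within about 5 crop pixels (1–2 camera pixels) of where 1.9 rad predicts in both views. It did not move over the next 0.7 s.
- **Bystanders:** the picture patches around all five look unchanged. Their difference from the start is a uniform 4–5 grey levels, which I took as picture noise.

**What failed or disagreed:**
- **Joint 5 limit:** on the first approach, joint 5 read 0.0198 against its 0.02 limit. I backed off at once and used a steeper tool angle. I can't tell whether that counts as passing the range.
- **First press:** a sideways force of about 3 N showed up, so I moved the contact 5 mm toward the robot and pressed again. Some sideways force remained, probably friction on the pad.
- **Camera rays:** the rays from the two cameras missed each other by 3–5 mm, more than the 2 mm calibration suggests. I used the average for the tab's position.

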